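Slide the egg cup into its dish and seat the egg

ROBOT

A 7-joint arm with a two-finger parallel gripper is mounted at the origin on a cart in front of the work surface, level with it; the furniture and walls round the work are solid. World frame = base frame: x ahead of the robot, y to its left, z up, the work surface at z = 0. Lengths are in m, angles in rad, forces in N, time in s.
With the tool pointing down it reaches from about 0.425 to 0.925 m from the base axis. Payload 6.8 kg.
Tool frame: the origin (TCP) lies midway between the tips of the shut fingers; the grasp point (between the pads) lies 19 mm behind it; x points along the fingers, y is the direction in which the jaws open and shut, and the axes are right-handed (so a half turn about x gives the same grasp; the last joint's range is limited). The gripper opens to 85 mm and grips with 20 to 120 N. Pads are 22 mm wide; open, the fingers measure 114 mm over their backs; the gripper's body (76 mm by 85 mm) begins 54 mm behind the grasp point. The pads swing forward as they close: fully open they stand 13 mm farther back than shut.
Start: joints at [-1.277, 0.477, 0.022, 1.555, -0.011, 1.109, -0.083], TCP at [0.264, 0.621, 0.199] pointing down, gripper open.
Joint ranges: [-2.96, 2.96], [-0.34, 2.1], [-1.41, 1.46], [0.24, 2.44], [-1.37, 4.51], [0.17, 1.92], [-2.96, 2.96]. Speed limits (rad/s): [2.39, 2.39, 3.14, 3.14, 3.14, 3.14, 3.14].

INTERFACE

Orientations are given as a rotation vector (axis times angle).
In Python, from bench import r, viewer, nets gives the robot as it stands.
- The arm moves only by the shell command python3 -m pendant 'ROWS' [FORCE]. ROWS is JSON, one flat list of numbers, 5 for each row, row after row: the finger opening in mm, from 0 to 85.4, then the shift along the tool's x, y, z in mm, then the turn about the tool's x in rad. A call has 1 to 20 rows; each row shifts and turns the commanded pose from where the row before left it, along the tool's axes as they then stand; what a row does not reach is not made up. A row lasts 1/8 s, in which the tool goes at most 62.5 mm and 10.7 degrees, less where a joint would pass 70% of its speed; a pose out of reach is approached as far as the arm can. A call with a gripper value outside its range is refused whole. The fingers move at their own pace and stop on an object; FORCE is the grip in N (left out, the last holds). Time passes only in rows, so rows that do not move let the fingers close. It gives the time, the measured TCP pose, the force and the opening at its end, in the units of the state.
- r.get_obs(): the state, without advancing time (a new reading comes with each control period).
- viewer.grab_frame(name): name is "scene" or "top" or "wrist"; returns (picture, depth): 420x560x3 uint8, red, green, blue; 420x560 float32, m along the optical axis (not along the pixel's ray), 0 where there is no reading.
- viewer.calibration(name): a dict with "mtx" (3x3 intrinsics, pixels), "world_to_cam" (4x4, takes a point from world to camera coordinates). Camera axes: x right, y up, looking along -z (the intrinsics and any distortion apply to the point x, -y, -z); pixel columns grow to the right and rows downward; lengths in m; the calibration is good to about 2 mm. A picture is of the moment at which its call begins: read the wrist's pose just before it. calibration takes no time and is no camera call; for the wrist camera it gives the pose at the moment of the call.
- r.hand_in(): hands the job in, once; it reports no verdict.
Trained networks look in the newest picture that a camera, given by its name, has taken for a name from the list of things; names that differ only in an ending like _2 or _b are one class to them, and where a whole thing is asked for, a point or a joint stands for the part that bears it (a point fixed in the world has none). Each returns a list of dicts, best first, with "score" (0 to 1); they miss things now and then, are a little off and sometimes report something else, mostly with a low value. They report only what shows in the picture. A call takes as long as a camera call. They do not tell look-alikes from the thing itself.
- nets.look_for(name, camera): "location" ([x, y, z] in m, in world coordinates, good to about 4 mm: the middle of the surface that is visible of it).
- nets.silhouettes(name, camera): "mask" (420x560 bool, what is visible of it).
The state is a dict: "clock": time; "joints": joint angles; "qvel": joint speeds; "tau": joint torques, N m; "tcp_pos": TCP position; "orientation": TCP orientation; "contact_force": force on the tool from outside, world axes, zero at the start; "moment": the same for the moment, N m; "grip_width": finger opening in m.
Only numpy, scipy, OpenCV 4.12 (cv2) and the standard library are available. Lean on these libraries where they do the work, as an engineer would, in place of code of your own. Each camera call takes 0.05 s, during which the arm holds its last target. There are 200 camera calls.

TASK

Lay the breakfast board: slide the blue egg cup along the dark wooden board, without lifting it off or tipping it over, until its rounded foot drops fully home in the white dish let into the board. Then take the brown egg from the rack and set it upright, blunt end down, in the cup, gently and without dropping it or pressing hard. Leave the white egg, the salt shaker and the spice jar where they are.

Things in the scene. Friction and masses are not known exactly. Their poses are not given: they have to be found in the camera images.
- board: Dark wooden breakfast board, fixed to the worktop, 180 (its x) x 290 (its y) x 20 mm thick. Origin: centre of its underside; z up. A round white dish is let in flush with its top, centred at board (0, -80 mm). The egg cup starts on the board's top, on the +y side of the dish.
- dish (a point): Centre of the flat floor of the white dish, 6 mm below the board's top face. The dish is conical: floor 41 mm across, mouth 54 mm across at the top face (64 mm over its white rim). Same axes as the board.
- egg_cup: Loose blue glazed egg cup, round, 33 mm tall, 0.14 kg, slides easily. Origin: centre of its flat underside, 38 mm across; z up. The foot widens in a rounded flank to 53 mm at 9 mm height; the side above is near straight. Pushed over the dish it drops 6 mm and centres itself, underside on the dish floor. Push it on the straight side, 9 mm or more above the board; lower, a finger may wedge under it.
- cup_rim (a point): Centre of the cup's rim circle, 33 mm above the cup's origin. The hollow is 39 mm across inside at the rim and 15 mm deep; the egg rests on the inner edge of the rim and centres itself there, its blunt end about 13.5 mm below the rim.
- rack: Small chromed wire egg rack, fixed, 158 mm long (its x), 66 mm over its feet (its y), 22 mm high: two wire rings, 39 mm inside, 80 mm apart along its x. Origin: under its centre, on the worktop; z up. One egg stands in each ring, blunt end down; which is which varies.
- brown_egg: Loose brown egg (hard, rigid), 62 mm long, 46 mm thick, 0.06 kg, standing blunt end down. Origin: the tip of the blunt end; z runs to the pointed end. The thickest place, where it can be held across 46 mm, is 29 mm from the blunt end. It stands with its blunt end about 13 mm below the top of the ring, so its thickest place is about 16 mm above the ring, and later about 15 mm above the cup's rim: hold it there or a little above.
- white_egg: White egg of the same shape and size, in the other ring; a bystander. Origin at the tip of its blunt end.
- salt_shaker: Loose grey and clear salt shaker, 44 mm thick, 90 mm tall; a bystander. Origin: centre of its underside.
- spice_jar: Loose white-capped spice jar, 47 mm thick, 98 mm tall; a bystander. Origin: centre of its underside.
Mind the look-alikes: they are no part of the job. There is more than one size of the egg_cup; the one meant has the size given above.

How it is judged:
On the way:
1. the egg cup stands home in the dish, before the egg is put in it (horizontal distance between egg_cup and dish below 0.004 m and z of egg_cup in the frame of dish between -0.0025 and 0.0025 m and angle between egg_cup's own z axis and vertical below 0.1 rad and distance between brown_egg and cup_rim above 0.06 m), for 0.2 s.
At the end, for the whole second after the job is handed in: The cup's underside is centred in the dish within 4 mm, on its floor within 2.5 mm, and upright within 0.1 rad. The brown egg rests in the cup's bowl: blunt end within 6 mm of the cup's axis and 9 to 20 mm below the rim, its axis within 0.26 rad of vertical. Both are at rest (under 0.02 m/s) (horizontal distance between egg_cup and dish below 0.004 m and z of egg_cup in the frame of dish between -0.0025 and 0.0025 m and angle between egg_cup's own z axis and vertical below 0.1 rad and horizontal distance between brown_egg and cup_rim below 0.006 m and z of brown_egg in the frame of cup_rim between -0.02 and -0.009 m and angle between brown_egg's own z axis and vertical below 0.26 rad and linear speed of each of brown_egg, egg_cup below 0.02 m/s); the robot touches nothing.
It fails at once if the cup is lifted more than 12 mm above the board's top, tipped by more than 0.7 rad, or leaves the board (z of egg_cup in the frame of board above 0.032 m or angle between egg_cup's own z axis and vertical above 0.7 rad or z of egg_cup in the frame of board below 0.003 m).
It fails at once if the brown egg is dropped: it moves faster than 0.45 m/s (a 10 mm fall) with no finger touching it (linear speed of brown_egg above 0.45 m/s and contact force between the fingers and brown_egg below 0.05 N).
It fails at once if the brown egg is pressed into the cup with more than 25 N (contact force between brown_egg and egg_cup above 25 N).
It fails at once if the white egg is moved more than 15 mm (distance of white_egg from where it was at the start of the episode above 0.015 m).
It fails at once if the salt shaker or the spice jar is moved more than 30 mm (distance of any of salt_shaker, spice_jar from where it was at the start of the episode above 0.03 m).
It also fails if it takes over 53 s, if anything falls off the work surface, if the arm or the gripper's body presses on something with over 40 N, if the wrist force passes 120 N, or if a joint passes its speed limit or range.

## Working session

There is one attempt and no reset: what is moved stays moved. The work goes in short steps, Python scripts to look and compute and a shell command to move; the robot and the scene stay as the last step left them, time stands still between calls to the robot, and variables do not carry over. Pictures are saved under pics/ and viewed, about 8 in all and at most 12, crops included, and the job is handed in when it is done.

```bash
mkdir -p pics; ls
cat > h.py <<'E'
import numpy as np, cv2
from bench import r, viewer, nets
def grab(n,save=None):
    p,d=viewer.grab_frame(n)
    if save: cv2.imwrite('pics/'+save,cv2.cvtColor(p,cv2.COLOR_RGB2BGR))
    return p,d
def cloud(n,d):
    c=viewer.calibration(n);K=np.array(c['mtx']);T=np.linalg.inv(np.array(c['world_to_cam']))
    v,u=np.mgrid[:d.shape[0],:d.shape[1]]
    P=np.stack([(u-K[0,2])/K[0,0]*d,-(v-K[1,2])/K[1,1]*d,-d],-1)
    W=P@T[:3,:3].T+T[:3,3]; W[d==0]=np.nan
    return W
def proj(n,p):
    c=viewer.calibration(n);K=np.array(c['mtx']);T=np.array(c['world_to_cam'])
    q=T[:3,:3]@np.array(p)+T[:3,3];return K[0,0]*q[0]/-q[2]+K[0,2],K[1,1]*-q[1]/-q[2]+K[1,2]
E
python3 - <<'E'
from h import *
np.set_printoptions(precision=4,suppress=True)
o=r.get_obs();print(o)
for n in('scene','top'):
    p,d=grab(n,n+'0.png'); print(n,viewer.calibration(n))
    for t in ['board','egg_cup','rack','brown_egg','white_egg','salt_shaker','spice_jar']:
        for k in nets.look_for(t,n):
            if k['score']>.2: print(t,np.round(k['score'],2),np.round(k['location'],3),np.round(proj(n,k['location'])))
E
```

```text
pics
{'clock': 0.0, 'joints': array([-1.2771,  0.4778,  0.0223,  1.5565, -0.0115,  1.1093, -0.0831]), 'qvel': array([-0.0011,  0.    , -0.0004,  0.0008,  0.0007,  0.001 ,  0.0011]), 'tau': array([ -0.    , -59.6448,   1.6081, -28.1185,   0.0125,   0.0096,
         0.    ]), 'tcp_pos': array([0.2637, 0.6206, 0.1979]), 'orientation': array([ 0.3137,  1.5479, -0.3167]), 'contact_force': array([-1.2049,  0.6654, -0.246 ]), 'moment': array([0.0141, 0.0031, 0.0127]), 'grip_width': 0.08548252251087753}
scene {'mtx': array([[521.3722,   0.    , 270.2677],
       [  0.    , 521.3722, 209.4177],
       [  0.    ,   0.    ,   1.    ]]), 'world_to_cam': array([[-0.8291, -0.559 , -0.0117,  0.5001],
       [ 0.3108, -0.4782,  0.8214, -0.1663],
       [-0.4648,  0.6773,  0.5702, -1.0496],
       [ 0.    ,  0.    ,  0.    ,  1.    ]])}
board 0.97 [ 0.509 -0.129  0.02 ] [328. 183.]
board 0.54 [ 0.52  -0.131  0.046] [325. 173.]
egg_cup 0.8 [ 0.516 -0.135  0.048] [327. 172.]
egg_cup 0.65 [0.541 0.038 0.017] [282. 210.]
egg_cup 0.64 [0.506 0.245 0.039] [243. 254.]
rack 0.67 [0.47  0.129 0.02 ] [287. 239
[... 330 characters left out ...]
4.2366],
       [  0.    , 378.9749, 214.6096],
       [  0.    ,   0.    ,   1.    ]]), 'world_to_cam': array([[ 0.0244, -0.9996,  0.0107,  0.079 ],
       [ 0.9936,  0.0254,  0.1098, -0.5462],
       [-0.11  ,  0.0079,  0.9939, -0.9475],
       [ 0.    ,  0.    ,  0.    ,  1.    ]])}
board 0.66 [ 0.523 -0.175  0.021] [377. 226.]
egg_cup 0.88 [ 0.524 -0.146  0.034] [367. 224.]
egg_cup 0.77 [0.542 0.252 0.026] [213. 214.]
egg_cup 0.45 [0.544 0.036 0.016] [296. 216.]
rack 0.42 [0.486 0.126 0.005] [261. 237.]
brown_egg 0.73 [0.531 0.131 0.061] [259. 218.]
brown_egg 0.32 [0.455 0.112 0.063] [266. 249.]
white_egg 0.57 [0.455 0.116 0.063] [264. 249.]
spice_jar 0.78 [0.446 0.392 0.102] [146. 249.]
```

View pics/scene0.png

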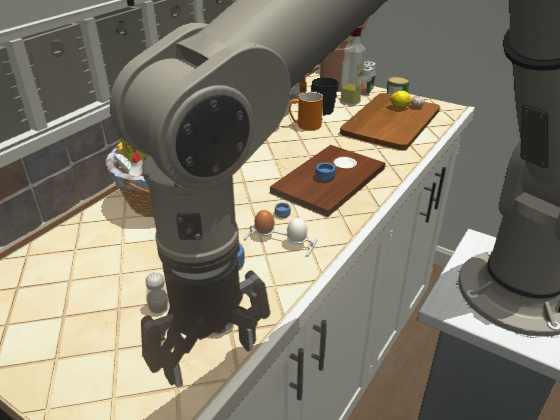

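View pics/top0.png

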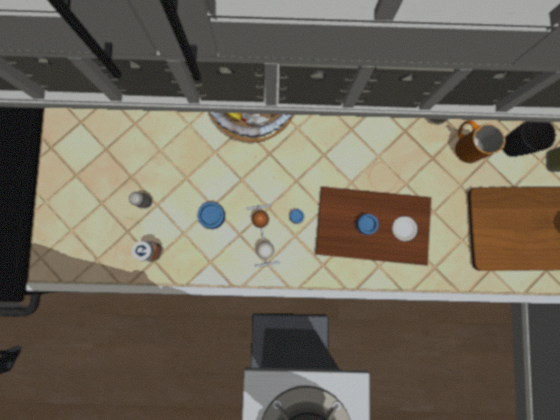

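Candidates, pixels in the top view:
- **Blue cups:** one on the board at (367,224), a smaller one on the tiles at (296,216), and a larger one at (212,214). I choose the one on the board.
- **Eggs:** brown at (260,218), white at (265,250).
- **White dish:** (404,229), set in the board.

I'll measure these and check the cup's size in a close crop.

Run:
```python
from h import *
np.set_printoptions(precision=4,suppress=True)
p,d=grab('top');W=cloud('top',d)
hsv=cv2.cvtColor(p,cv2.COLOR_RGB2HSV)
def win(m,u,v,s):
    k=np.zeros(m.shape,bool);k[v-s:v+s,u-s:u+s]=1;return m&k
blue=(hsv[...,0]>95)&(hsv[...,0]<125)&(hsv[...,1]>90)
for nm,u,v in(('cup',367,224),('small',296,216),('big',212,214)):
    m=win(blue,u,v,20);q=W[m];q=q[~np.isnan(q[:,0])]
    top=q[q[:,2]>np.percentile(q[:,2],90)-.006]
    (c,rad)=cv2.minEnclosingCircle(top[:,:2].astype(np.float32))
    print(nm,m.sum(),'rim z',np.percentile(q[:,2],[5,50,95]),'circle',c,rad)
# dish
wh=(hsv[...,1]<60)&(hsv[...,2]>150)
m=win(wh,404,229,20);q=W[m];q=q[~np.isnan(q[:,0])];print('dish',cv2.minEnclosingCircle(q[:,:2].astype(np.float32)),q.mean(0),np.percentile(q[:,2],[5,95]))
# board
z=W[...,2]
bm=win((hsv[...,2]<140)&(z>.012)&(z<.035),374,226,75).astype(np.uint8)
bm=cv2.morphologyEx(bm,cv2.MORPH_OPEN,np.ones((5,5)));n,l,s,_=cv2.connectedComponentsWithStats(bm);i=1+s[1:,4].argmax()
q=W[l==i][:,:2].astype(np.float32);R=cv2.minAreaRect(q);print('board',R,np.nanmedian(W[l==i][:,2]))
# eggs
for nm,u,v in(('brown',260,218),('white',265,250)):
    m=win(z>.035,u,v,14);q=W[m];print(nm,m.sum(),cv2.minEnclosingCircle(q[:,:2].astype(np.float32)),q[q[:,2].argmax()])
    # sphere-ish fit: ellipsoid radius 23 thick
    from scipy.optimize import least_squares
    qq=q[q[:,2]>.045]
    f=lambda x:np.sqrt(((qq[:,0]-x[0])/.023)**2+((qq[:,1]-x[1])/.023)**2+((qq[:,2]-x[2])/.033)**2)-1
    s=least_squares(f,[*q.mean(0)[:2],.037],loss='soft_l1',f_scale=.05);print(s.x,s.cost)
def crop(n,p,u,v,w,h,name,sc):
    cv2.imwrite('pics/'+name,cv2.cvtColor(cv2.resize(p[v-h:v+h,u-w:u+w],None,fx=sc,fy=sc,interpolation=3),cv2.COLOR_RGB2BGR))
crop('top',p,330,225,130,60,'crop1.png',3)
```

```text
cup 329 rim z [0.0364 0.0409 0.055 ] circle (0.5244977474212646, -0.14257283508777618) 0.024849632754921913
small 133 rim z [0.0113 0.0146 0.0258] circle (0.5425636172294617, 0.035831648856401443) 0.016927871853113174
big 520 rim z [0.0221 0.0262 0.0458] circle (0.5383119583129883, 0.25449079275131226) 0.03259136155247688
dish ((0.518679141998291, -0.24718283116817474), 0.031883154064416885) [ 0.5189 -0.2483  0.0163] [0.0117 0.0215]
board ((0.5247853994369507, -0.16793490946292877), (0.2906421422958374, 0.18066151440143585), 85.76148986816406) 0.0204612540855732
brown 249 ((0.531835675239563, 0.12842750549316406), 0.0225007813423872) [0.5348 0.1329 0.0731]
[0.5322 0.1286 0.0379] 0.13270396077424337
white 255 ((0.45342978835105896, 0.11409991979598999), 0.022652022540569305) [0.4543 0.1159 0.0737]
[0.4536 0.1141 0.038 ] 0.12327434126149779
```

View pics/crop1.png

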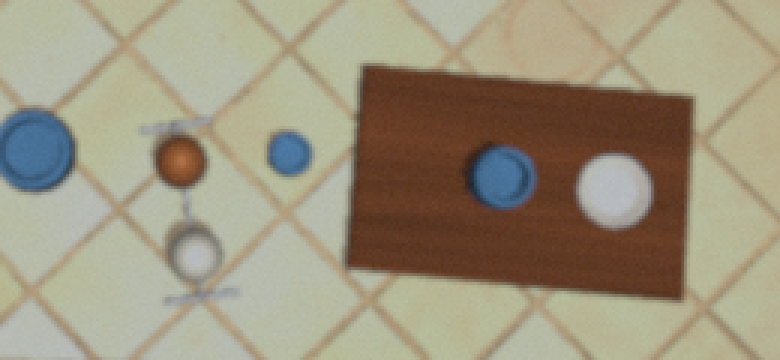

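The crop shows three blue cups, at crop (503,177) on the board, (289,153) small and (35,150) large. The board cup has a 50 mm rim, so it is the right one. The dish is at crop (615,191). Next I work out the tool axes and shifts.

```bash
cat >> h.py <<'E'
from scipy.spatial.transform import Rotation as Ro
def plan(target,yvec):
    """shift in present tool axes (mm) to TCP target; turn about tool x to bring y onto +-yvec"""
    o=r.get_obs();R=Ro.from_rotvec(o['orientation']).as_matrix()
    s=R.T@(np.array(target)-o['tcp_pos'])*1e3
    v=R.T@np.array([*yvec,0.]);a=np.arctan2(v[2],v[1]);a=(a+np.pi/2)%np.pi-np.pi/2
    print('t',round(o['clock'],2),'tcp',o['tcp_pos'].round(4),'w',round(o['grip_width'],4),'F',o['contact_force'].round(1),'q7',o['joints'][6].round(2),'\n shift',s.round(1),'turn',a.round(3),'\n',R.round(3))
E
python3 - <<'E'
from h import *
plan([.5245,-.1426,.12],[.997,-.074])
E
```

```text
t 0.85 tcp [0.2639 0.6213 0.1989] w 0.0853 F [0.3 0.7 0.2] q7 -0.08 
 shift [  78.9 -601.2  538.5] turn 1.243 
 [[-0.     0.391  0.92 ]
 [ 0.     0.92  -0.391]
 [-1.     0.    -0.   ]]
```

```bash
python3 -m pendant '[85,0,-33,30,0, 85,0,-33,30,0, 85,0,-33,30,0, 85,0,-33,30,0, 85,0,-33,30,0, 85,0,-33,30,0, 85,0,-33,30,0, 85,0,-33,30,0, 85,0,-33,30,0, 85,0,-33,30,0, 85,0,-33,30,0, 85,0,-33,30,0, 85,0,-33,30,0, 85,0,-33,30,0, 85,0,-33,30,0, 85,0,-33,30,0, 85,0,-33,30,0, 85,0,-33,30,0, 85,0,0,0,0]' 20
python3 -m pendant '[85,0,0,0,0.18, 85,0,0,0,0.18, 85,0,0,0,0.18, 85,0,0,0,0.18, 85,0,0,0,0.18, 85,0,0,0,0.18, 85,0,0,0,0.163, 85,0,0,0,0]'
python3 - <<'E'
from h import *
plan([.5245,-.1426,.12],[.997,-.074])
E
```

```text
clock: 3.22
tcp_pos: [0.529, -0.1406, 0.1992]
orientation: [0.318, 1.546, -0.321]
contact_force: [0.4, 0.5, 0.1]
grip_width: 0.0849
clock: 4.22
tcp_pos: [0.5286, -0.1353, 0.1988]
orientation: [1.262, 1.175, -1.261]
contact_force: [-0.3, 0.5, 0.0]
grip_width: 0.0851
t 4.22 tcp [ 0.5286 -0.1353  0.1988] w 0.0851 F [-0.3  0.5  0. ] q7 0.32 
 shift [78.8 -3.5  7.6] turn 0.003 
 [[-0.     0.997 -0.071]
 [ 0.001 -0.071 -0.997]
 [-1.    -0.    -0.   ]]
```

```bash
cat >> h.py <<'E'
def cups(n):
    p,d=grab(n,n+'_%d.png'%int(r.get_obs()['clock']*100));W=cloud(n,d);hsv=cv2.cvtColor(p,cv2.COLOR_RGB2HSV)
    m=((hsv[...,0]>95)&(hsv[...,0]<125)&(hsv[...,1]>90)&(W[...,2]>.03)&(W[...,1]<-.05))
    q=W[m];zt=np.percentile(q[:,2],97);t=q[abs(q[:,2]-zt)<.004];print(n,m.sum(),'rim z',zt,'cup',cv2.minEnclosingCircle(t[:,:2].astype(np.float32)))
    m=(hsv[...,1]<60)&(hsv[...,2]>150)&(np.hypot(W[...,0]-.519,W[...,1]+.2475)<.045)
    q=W[m]
    if len(q)>30: print(' dish',cv2.minEnclosingCircle(q[:,:2].astype(np.float32)),q.mean(0),len(q))
E
python3 - <<'E'
from h import *
cups('wrist');cups('top')
E
ls pics
```

```text
wrist 6701 rim z 0.3113197766709513 cup ((0.5291280746459961, -0.12257035821676254), 0.06382697075605392)
 dish ((0.5187183022499084, -0.24711163341999054), 0.03157229721546173) [ 0.51850256 -0.24862887  0.01599255] 2383
top 368 rim z 0.3972395227429215 cup ((0.5294294357299805, -0.1006050705909729), 0.013687158934772015)
 dish ((0.5050115585327148, -0.2671962380409241), 0.016262978315353394) [ 0.50616917 -0.26724083  0.01713564] 67
crop1.png
scene0.png
top0.png
top_427.png
wrist_422.png
```

```bash
sed -i "s/(W\[...,2\]>.03)/(W[...,2]>.03)\&(W[...,2]<.065)/" h.py
python3 - <<'E'
from h import *
cups('wrist')
E
```

```text
wrist 2616 rim z 0.05370801293736013 cup ((0.5246015191078186, -0.143235445022583), 0.025450870394706726)
 dish ((0.518165647983551, -0.24725253880023956), 0.03169609606266022) [ 0.51816165 -0.2486898   0.01598875] 2384
```

View pics/wrist_422.png

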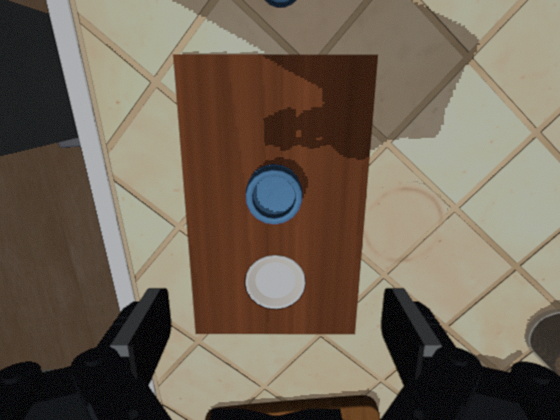

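The wrist view shows the cup at (274,195) and the dish at (275,281), with the space around the cup clear for the fingers. The measurements agree within 1 mm, so I go down around the cup.

```bash
python3 -m pendant '[85,0,-3.5,8,0, 85,30,0,0,0, 85,30,0,0,0, 85,30,0,0,0, 85,25,0,0,0, 85,20,0,0,0, 85,15,0,0,0, 85,12,0,0,0, 85,10.8,0,0,0, 85,0,0,0,0, 85,0,0,0,0]' 20
python3 - <<'E'
from h import *
plan([.5246,-.143,.026],[.997,-.074])
E
```

```text
clock: 5.75
tcp_pos: [0.5249, -0.1445, 0.0265]
orientation: [1.264, 1.173, -1.263]
contact_force: [0.2, 0.4, 0.1]
grip_width: 0.0851
t 5.75 tcp [ 0.5249 -0.1445  0.0265] w 0.0851 F [0.2 0.4 0.1] q7 0.52 
 shift [ 0.5 -0.4 -1.5] turn 0.0 
 [[ 0.001  0.997 -0.074]
 [-0.    -0.074 -0.997]
 [-1.     0.001  0.   ]]
```

```bash
python3 -m pendant '[70,0,0,-1.5,0, 60,0,0,0,0, 56,0,0,0,0, 50,0,0,0,0, 50,0,0,0,0, 50,0,0,0,0, 50,0,0,0,0, 50,0,0,0,0]' 20
python3 - <<'E'
from h import *
cups('scene')
plan([.5246,-.143,.026],[.997,-.074])
E
```

```text
clock: 6.75
tcp_pos: [0.5247, -0.1428, 0.0261]
orientation: [1.264, 1.173, -1.264]
contact_force: [0.2, -1.5, -0.0]
grip_width: 0.0501
scene 232 rim z 0.055158068540533796 cup ((0.5259512662887573, -0.1413060575723648), 0.027763159945607185)
 dish ((0.5139315128326416, -0.24951747059822083), 0.03338799625635147) [ 0.51681159 -0.25704375  0.01708542] 152
t 6.8 tcp [ 0.5247 -0.1429  0.0261] w 0.0499 F [ 0.3 -0.3 -0.1] q7 0.52 
 shift [ 0.1 -0.1  0.1] turn 0.0 
 [[-0.     0.997 -0.074]
 [ 0.    -0.074 -0.997]
 [-1.    -0.    -0.   ]]
```

```bash
python3 -m pendant '[45,0,0,0,0, 45,0,0,0,0, 45,0,0,0,0, 45,0,0,0,0]' 20
python3 - <<'E'
from h import *
p,d=grab('scene');cv2.imwrite('pics/s1.png',cv2.cvtColor(cv2.resize(p[100:240,230:430],None,fx=3.5,fy=3.5,interpolation=3),cv2.COLOR_RGB2BGR))
plan([.5187,-.2473,.026],[.997,-.074])
E
```

```text
clock: 7.3
tcp_pos: [0.5247, -0.1429, 0.0261]
orientation: [1.264, 1.173, -1.264]
contact_force: [-0.4, 0.7, 0.1]
grip_width: 0.045
t 7.35 tcp [ 0.5247 -0.1428  0.0261] w 0.0448 F [-0.7  0.1  0.5] q7 0.52 
 shift [1.000e-01 1.800e+00 1.046e+02] turn 0.0 
 [[-0.     0.997 -0.074]
 [-0.    -0.074 -0.997]
 [-1.    -0.     0.   ]]
```

View pics/s1.png

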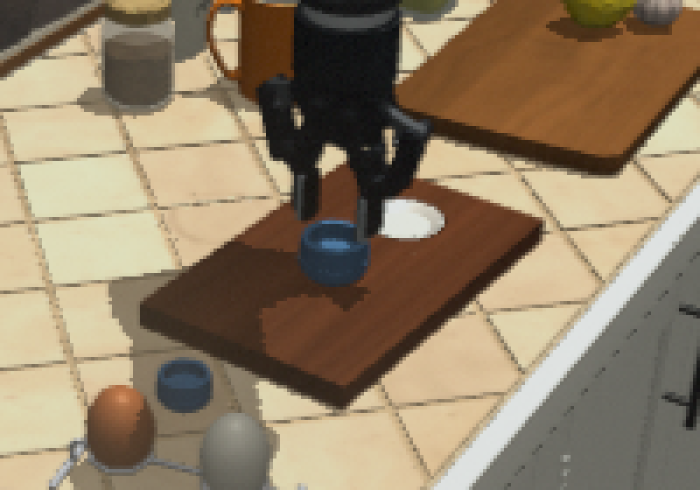

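Run:
```python
from h import *
cups('scene')
p,d=grab('scene');W=cloud('scene',d)
for u,v in((230+305/3.5,100+205/3.5),(230+368/3.5,100+225/3.5),(230+368/3.5,100+200/3.5)):
    print(W[int(v),int(u)].round(4))
print([np.round(proj('scene',q)) for q in([.5247,-.1428,.026],[.5247,-.1428,.053])])
print([np.round(((np.array(proj('scene',q))-[230,100])*3.5)) for q in([.5247,-.1428,.026],[.5471,-.1444,.03],[.5023,-.1412,.03])])
cups('wrist')
```

```text
scene 225 rim z 0.055768052907487264 cup ((0.5235705375671387, -0.14299921691417694), 0.02803112007677555)
 dish ((0.520084798336029, -0.25008973479270935), 0.03328315541148186) [ 0.51805044 -0.25679164  0.01707279] 162
[ 0.5482 -0.137   0.0777]
[ 0.494 -0.134  0.078]
[ 0.496  -0.1356  0.0969]
[array([325., 177.]), array([326., 168.])]
[array([333., 268.]), array([308., 254.]), array([358., 273.])]
wrist 10221 rim z 0.05350947398953425 cup ((0.524763822555542, -0.1428316980600357), 0.025860793888568878)
 dish ((0.5179950594902039, -0.24696612358093262), 0.03275708854198456) [ 0.51884256 -0.23887396  0.0149255 ] 3784
```

```bash
ls -t pics | head -3
```

```text
wrist_745.png
scene_735.png
s1.png
```

Run:
```python
from h import *
p,d=grab('scene');W=cloud('scene',d);g=p.max(-1).astype(int)
sel=(np.hypot(W[...,0]-.5247,W[...,1]+.1428)<.075)&(W[...,2]>.06)&(W[...,2]<.2)
for a,b in((.06,.07),(.07,.075),(.075,.08),(.08,.09),(.09,.1),(.1,.12),(.12,.15)):
    q=W[sel&(W[...,2]>=a)&(W[...,2]<b)];print(a,len(q),q.min(0).round(3) if len(q) else '',q.max(0).round(3) if len(q) else '')
print(r.get_obs())
```

```text
0.06 28 [ 0.495 -0.157  0.06 ] [ 0.554 -0.129  0.07 ]
0.07 27 [ 0.488 -0.159  0.07 ] [ 0.561 -0.13   0.075]
0.075 29 [ 0.489 -0.15   0.075] [ 0.563 -0.128  0.08 ]
0.08 53 [ 0.487 -0.155  0.08 ] [ 0.56  -0.129  0.09 ]
0.09 55 [ 0.488 -0.158  0.09 ] [ 0.56  -0.127  0.1  ]
0.1 187 [ 0.468 -0.157  0.1  ] [ 0.582 -0.122  0.12 ]
0.12 394 [ 0.459 -0.159  0.12 ] [ 0.591 -0.119  0.15 ]
{'clock': 7.55, 'joints': array([-0.28433866,  0.56285001,  0.56697414,  2.03378331, -0.47624908,
        0.67543091,  0.51843556]), 'qvel': array([-8.61917619e-05, -3.49118844e-04, -1.40892196e-03, -5.44719983e-04,
       -4.24147984e-04, -2.59681981e-04,  2.94794332e-04]), 'tau': array([ 5.22481623e-04, -4.79491353e+01,  9.32194591e+00, -1.74615026e+01,
        9.04979679e-03,  1.68625349e-03, -1.35553699e-05]), 'tcp_pos': array([ 0.52469528, -0.14281293,  0.02610094]), 'orientation': array([ 1.26348792,  1.17335969, -1.2634053 ]), 'contact_force': array([ 0.72878298, -0.98579327,  0.07820848]), 'moment': array([ 0.00719585, -0.00288343, -0.00950257]), 'grip_width': 0.04518084148244706}
```

View pics/wrist_745.png

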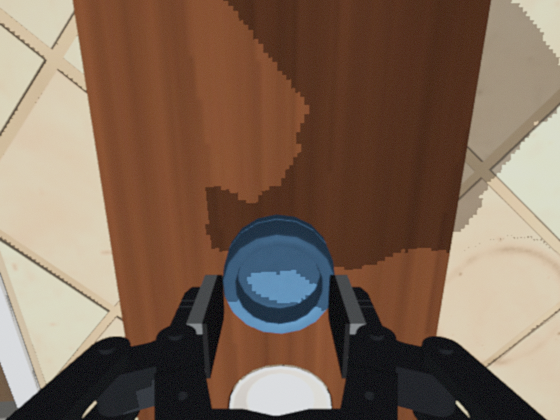

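The wrist view shows the cup at (278,275) with the finger tips at (210,280) and (340,280). The tips are still above the rim, although the TCP reads 26 mm. I'll measure the true tip height from depth.

Run:
```python
from h import *
p,d=grab('wrist');W=cloud('wrist',d)
for v in range(272,345,8):
    print(v,[W[v,u].round(3).tolist() for u in (205,217,333,345)])
m=(W[...,2]>.058)&(np.arange(420)[:,None]<340)&(np.abs(W[...,0]-.525)<.06)
q=W[m];print(len(q),np.percentile(q[:,2],[0,1,5,20]))
```

```text
272 [[0.485, -0.15, 0.021], [0.491, -0.15, 0.02], [0.549, -0.139, 0.051], [0.56, -0.156, 0.02]]
280 [[0.496, -0.129, 0.069], [0.501, -0.129, 0.07], [0.547, -0.132, 0.071], [0.551, -0.132, 0.071]]
288 [[0.497, -0.129, 0.075], [0.502, -0.13, 0.074], [0.546, -0.135, 0.072], [0.551, -0.133, 0.075]]
296 [[0.499, -0.129, 0.082], [0.501, -0.133, 0.076], [0.546, -0.138, 0.073], [0.549, -0.133, 0.082]]
304 [[0.499, -0.129, 0.086], [0.501, -0.136, 0.076], [0.546, -0.141, 0.074], [0.549, -0.133, 0.086]]
312 [[0.5, -0.129, 0.092], [0.501, -0.138, 0.078], [0.546, -0.143, 0.075], [0.548, -0.133, 0.091]]
320 [[0.501, -0.13, 0.096], [0.501, -0.142, 0.078], [0.546, -0.146, 0.076], [0.547, -0.132, 0.097]]
328 [[0.501, -0.131, 0.098], [0.501, -0.145, 0.079], [0.545, -0.149, 0.078], [0.547, -0.135, 0.097]]
336 [[0.501, -0.134, 0.099], [0.5, -0.147, 0.08], [0.545, -0.153, 0.078], [0.546, -0.137, 0.099]]
344 [[0.5, -0.138, 0.098], [0.5, -0.151, 0.081], [0.552, -0.202, 0.02], [0.546, -0.14, 0.099]]
5865 [0.05978748 0.06269619 0.06679173 0.0745741 ]
```

The tips are really at z ≈ 0.067, about 36 mm higher than the reported TCP suggests; x and y agree. From here I use the camera for heights. I open, go down 34 mm more and close.

```bash
python3 -m pendant '[85,0,0,0,0, 85,0,0,0,0, 85,0,0,0,0, 85,0,0,0,0, 85,12,0,0,0, 85,12,0,0,0, 85,10,0,0,0, 65,0,0,0,0, 58,0,0,0,0, 48,0,0,0,0, 45,0,0,0,0, 45,0,0,0,0, 45,0,0,0,0, 45,0,0,0,0]' 20
python3 - <<'E'
from h import *
plan([.5187,-.2473,.026],[.997,-.074])
p,d=grab('wrist','w2.png');W=cloud('wrist',d)
for v in range(272,345,8):
    print(v,[W[v,u].round(3).tolist() for u in (205,217,333,345)])
E
```

```text
clock: 9.35
tcp_pos: [0.525, -0.143, -0.0075]
orientation: [1.264, 1.173, -1.263]
contact_force: [-1.5, -0.0, 4.6]
grip_width: 0.0524
t 9.35 tcp [ 0.525  -0.143  -0.0075] w 0.0524 F [-1.5 -0.   4.6] q7 0.56 
 shift [-33.5   1.5 104.5] turn -0.0 
 [[ 0.001  0.997 -0.074]
 [-0.    -0.074 -0.997]
 [-1.     0.001 -0.   ]]
272 [[0.493, -0.134, 0.02], [0.498, -0.134, 0.019], [0.549, -0.137, 0.021], [0.555, -0.138, 0.02]]
280 [[0.496, -0.129, 0.036], [0.502, -0.128, 0.039], [0.547, -0.131, 0.04], [0.552, -0.134, 0.035]]
288 [[0.497, -0.13, 0.041], [0.503, -0.128, 0.045], [0.546, -0.13, 0.047], [0.551, -0.134, 0.041]]
296 [[0.498, -0.131, 0.046], [0.504, -0.128, 0.051], [0.545, -0.131, 0.051], [0.551, -0.136, 0.043]]
304 [[0.498, -0.133, 0.047], [0.504, -0.13, 0.053], [0.545, -0.133, 0.053], [0.55, -0.137, 0.047]]
312 [[0.498, -0.136, 0.048], [0.503, -0.133, 0.053], [0.545, -0.136, 0.053], [0.55, -0.14, 0.047]]
320 [[0.498, -0.139, 0.049], [0.503, -0.136, 0.054], [0.544, -0.139, 0.053], [0.55, -0.144, 0.047]]
328 [[0.498, -0.141, 0.051], [0.503, -0.139, 0.054], [0.544, -0.143, 0.053], [0.549, -0.147, 0.048]]
336 [[0.497, -0.145, 0.05], [0.502, -0.143, 0.053], [0.544, -0.146, 0.053], [0.549, -0.149, 0.049]]
344 [[0.497, -0.147, 0.052], [0.502, -0.147, 0.053], [0.544, -0.15, 0.053], [0.549, -0.152, 0.05]]
```

```bash
python3 -m pendant '[45,0,0.1,4,0, 45,0,0.1,8,0, 45,0,0.1,8,0, 45,0,0.1,8,0, 45,0,0.1,8,0, 45,0,0.1,8,0, 45,0,0.1,8,0, 45,0,0.1,8,0, 45,0,0.1,8,0, 45,0,0.1,8,0, 45,0,0.1,8,0, 45,0,0.1,8,0, 45,0,0.1,8,0, 45,0,0.1,4.5,0, 45,0,0,0,0, 45,0,0,0,0]' 20
python3 - <<'E'
from h import *
plan([.5187,-.2473,-.0075],[.997,-.074])
cups('wrist')
E
```

```text
clock: 11.4
tcp_pos: [0.5183, -0.2468, -0.0081]
orientation: [1.263, 1.174, -1.263]
contact_force: [0.6, -0.6, -0.6]
grip_width: 0.0525
t 11.4 tcp [ 0.5183 -0.2468 -0.0081] w 0.0525 F [ 0.6 -0.6 -0.6] q7 0.72 
 shift [-0.6  0.5  0.4] turn 0.0 
 [[-0.     0.997 -0.074]
 [ 0.    -0.074 -0.997]
 [-1.    -0.    -0.   ]]
wrist 15826 rim z 0.052844981066370963 cup ((0.5175684690475464, -0.23905318975448608), 0.03872320055961609)
 dish ((0.5180143117904663, -0.25575345754623413), 0.04419223964214325) [ 0.52099097 -0.2271707   0.0181526 ] 3172
```

Over the dish. I lower it 5 mm while gripped, release, rise, and check.

```bash
python3 -m pendant '[45,2,0.4,0.4,0, 45,2,0,0,0, 45,1,0,0,0, 45,0,0,0,0, 60,0,0,0,0, 85,0,0,0,0, 85,0,0,0,0, 85,0,0,0,0, 85,0,0,0,0, 85,-20,0,0,0, 85,-40,0,0,0, 85,-40,0,0,0, 85,-20,0,0,0, 85,0,0,0,0]' 20
python3 - <<'E'
from h import *
cups('wrist');cups('scene');
plan([.5322,.1286,.12],[-.182,.983])
E
```

```text
clock: 13.2
tcp_pos: [0.5198, -0.2478, 0.1088]
orientation: [1.265, 1.171, -1.261]
contact_force: [0.0, 0.9, -0.9]
grip_width: 0.0852
wrist 3944 rim z 0.046195338528462825 cup ((0.5162205100059509, -0.2464248239994049), 0.02549159526824951)
 dish ((0.5167149901390076, -0.24594691395759583), 0.031883515417575836) [ 0.50957082 -0.23852854  0.01718425] 308
scene 228 rim z 0.049416151120200875 cup ((0.5188086628913879, -0.2474655658006668), 0.02635388821363449)
t 13.3 tcp [ 0.5182 -0.247   0.1065] w 0.0849 F [ 0.1  0.3 -0.4] q7 0.61 
 shift [ -13.3  -13.7 -375.6] turn 1.314 
 [[-0.001  0.997 -0.074]
 [ 0.001 -0.074 -0.997]
 [-1.    -0.001 -0.001]]
```

The cup is home: the rim went down from 53.5 to 46–47 mm and is concentric with the dish. Now the brown egg.

```bash
python3 -m pendant '[85,0,-1.1,-20,0, 85,0,-1.1,-32,0, 85,0,-1.1,-32,0, 85,0,-1.1,-32,0, 85,0,-1.1,-32,0, 85,0,-1.1,-32,0, 85,0,-1.1,-32,0, 85,0,-1.1,-32,0, 85,0,-1.1,-32,0, 85,0,-1.1,-32,0, 85,0,-1.1,-32,0, 85,0,-1.1,-32,0, 85,0,-0.5,-3.6,0, 85,0,0,0,0]' 20
python3 -m pendant '[85,0,0,0,0.165, 85,0,0,0,0.165, 85,0,0,0,0.165, 85,0,0,0,0.165, 85,0,0,0,0.165, 85,0,0,0,0.165, 85,0,0,0,0.165, 85,0,0,0,0.16, 85,0,0,0,0]'
cat >> h.py <<'E'
def eggs(n):
    from scipy.optimize import least_squares
    p,d=grab(n,n+'_%d.png'%int(r.get_obs()['clock']*100));W=cloud(n,d)
    for nm,c in(('brown',(.5322,.1286)),('white',(.4536,.1141))):
        q=W[(np.hypot(W[...,0]-c[0],W[...,1]-c[1])<.032)&(W[...,2]>.038)&(W[...,2]<.08)]
        f=lambda x:np.sqrt(((q[:,0]-x[0])/.023)**2+((q[:,1]-x[1])/.023)**2+((q[:,2]-x[2])/.033)**2)-1
        s=least_squares(f,[*c,.037],loss='soft_l1',f_scale=.05);print(n,nm,len(q),s.x.round(4),'top',np.percentile(q[:,2],99.5).round(4))
E
python3 - <<'E'
from h import *
eggs('wrist')
plan([.5322,.1286,.07],[-.182,.983])
E
```

```text
clock: 15.05
tcp_pos: [0.5321, 0.1272, 0.1061]
orientation: [1.262, 1.173, -1.265]
contact_force: [-0.3, -0.5, 0.9]
grip_width: 0.0851
clock: 16.18
tcp_pos: [0.5326, 0.1263, 0.1068]
orientation: [2.125, 0.191, -2.127]
contact_force: [-0.6, 0.0, -0.1]
grip_width: 0.0849
wrist brown 3510 [0.5316 0.1297 0.0371] top 0.0708
wrist white 3051 [0.4529 0.115  0.0375] top 0.0708
t 16.23 tcp [0.5326 0.1266 0.1068] w 0.0848 F [ 0.2 -0.  -0.1] q7 -1.17 
 shift [36.8 -2.1  0. ] turn 0.0 
 [[-0.     0.182 -0.983]
 [-0.001 -0.983 -0.182]
 [-1.     0.001  0.001]]
```

```bash
python3 -m pendant '[85,0,-2.7,0.3,0, 85,25,0,0,0, 85,25,0,0,0, 85,20,0,0,0, 85,20,0,0,0, 80,15,0,0,0, 70,10,0,0,0, 60,5,0,0,0, 56,0,0,0,0, 56,0,0,0,0, 56,0,0,0,0]' 20
python3 - <<'E'
from h import *
plan([.5318,.1292,-.0135],[-.182,.983])
p,d=grab('wrist','w3.png');W=cloud('wrist',d)
o=r.get_obs();R=Ro.from_rotvec(o['orientation']).as_matrix()
L=(W-o['tcp_pos'])@R*1e3  # tool coords
for v in range(264,345,8):
    print(v,[L[v,u].round(0).tolist() for u in (180,190,200,210,340,350,360,370)])
q=(W-[.5318,.1292,0])
cv2.imwrite('pics/w3.png',cv2.cvtColor(p,cv2.COLOR_RGB2BGR))
E
```

```text
clock: 17.6
tcp_pos: [0.5324, 0.1307, -0.0125]
orientation: [2.127, 0.194, -2.125]
contact_force: [-0.1, 0.1, -0.8]
grip_width: 0.0561
t 17.6 tcp [ 0.5324  0.1307 -0.0125] w 0.0561 F [-0.1  0.1 -0.8] q7 -1.03 
 shift [1.  1.4 0.9] turn -0.001 
 [[ 0.001  0.181 -0.984]
 [ 0.    -0.984 -0.181]
 [-1.    -0.    -0.001]]
264 [[-12.0, -47.0, -2.0], [-12.0, -42.0, -2.0], [-11.0, -38.0, -1.0], [-12.0, -33.0, -2.0], [-12.0, 30.0, -2.0], [-11.0, 35.0, -1.0], [-12.0, 40.0, -2.0], [-9.0, 45.0, -0.0]]
272 [[-12.0, -48.0, 3.0], [-11.0, -43.0, 3.0], [-11.0, -38.0, 3.0], [-12.0, -33.0, 3.0], [-11.0, 31.0, 3.0], [-12.0, 35.0, 3.0], [-12.0, 40.0, 3.0], [-9.0, 46.0, 4.0]]
280 [[-11.0, -48.0, 8.0], [-43.0, -35.0, -10.0], [-43.0, -31.0, -10.0], [-12.0, -33.0, 7.0], [-12.0, 31.0, 7.0], [-43.0, 29.0, -10.0], [-43.0, 32.0, -10.0], [-12.0, 45.0, 7.0]]
288 [[-11.0, -48.0, 12.0], [-50.0, -33.0, -10.0], [-49.0, -30.0, -10.0], [-10.0, -34.0, 13.0], [-12.0, 31.0, 11.0], [-50.0, 27.0, -10.0], [-50.0, 31.0, -10.0], [-12.0, 46.0, 12.0]]
296 [[-48.0, -38.0, -6.0], [-55.0, -32.0, -10.0], [-53.0, -29.0, -9.0], [-12.0, 
[... 463 characters left out ...]
 [[-70.0, -33.0, -10.0], [-69.0, -29.0, -9.0], [-57.0, -29.0, -1.0], [-12.0, -34.0, 30.0], [-60.0, 22.0, -3.0], [-55.0, 27.0, 0.0], [-70.0, 27.0, -10.0], [-70.0, 30.0, -10.0]]
328 [[-74.0, -31.0, -10.0], [-70.0, -29.0, -7.0], [-57.0, -29.0, 3.0], [-12.0, -35.0, 35.0], [-64.0, 22.0, -2.0], [-56.0, 27.0, 4.0], [-70.0, 27.0, -7.0], [-74.0, 29.0, -9.0]]
336 [[-73.0, -32.0, -6.0], [-72.0, -29.0, -5.0], [-58.0, -29.0, 5.0], [-12.0, -35.0, 40.0], [-65.0, 22.0, 0.0], [-56.0, 27.0, 7.0], [-71.0, 27.0, -5.0], [-74.0, 29.0, -7.0]]
344 [[-77.0, -31.0, -6.0], [-73.0, -29.0, -3.0], [-58.0, -29.0, 9.0], [-12.0, -35.0, 44.0], [-12.0, 33.0, 45.0], [-58.0, 27.0, 9.0], [-73.0, 27.0, -2.0], [-78.0, 28.0, -6.0]]
```

View pics/w3.png

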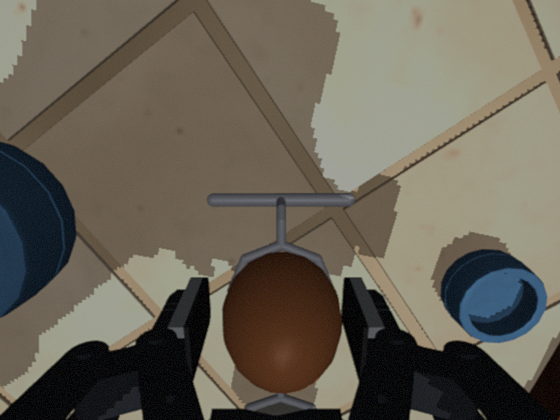

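The wrist view shows the egg at (281,320) between the fingers (tips at 208 and 343), with about 2 mm of offset. The tips are 8 mm below the thickest place. I correct and grip lightly.

```bash
python3 -m pendant '[56,1,2,0.8,0, 56,0,0,0,0, 50,0,0,0,0, 42,0,0,0,0, 38,0,0,0,0, 38,0,0,0,0, 38,0,0,0,0, 38,0,0,0,0]' 25
python3 -m pendant '[38,-2,0,0,0, 38,-6,0,0,0, 38,-12,0,0,0, 38,-20,0,0,0, 38,-25,0,0,0, 38,-25,0,0,0, 38,-20,0,0,0, 38,-5,0,0,0, 38,0,0,0,0]' 25
python3 - <<'E'
from h import *
plan([.518,-.247,.1],[-.182,.983])
grab('wrist','w4.png'); eggs('top')
E
```

```text
clock: 18.65
tcp_pos: [0.5317, 0.1284, -0.0137]
orientation: [2.126, 0.194, -2.126]
contact_force: [-0.7, -1.0, 5.5]
grip_width: 0.0439
clock: 19.77
tcp_pos: [0.5315, 0.1288, 0.1012]
orientation: [2.126, 0.195, -2.126]
contact_force: [0.5, -0.2, -1.0]
grip_width: 0.0444
t 19.77 tcp [0.5315 0.1288 0.1012] w 0.0444 F [ 0.5 -0.2 -1. ] q7 -1.16 
 shift [  1.  367.1  81.3] turn -0.001 
 [[ 0.     0.181 -0.983]
 [ 0.    -0.983 -0.181]
 [-1.    -0.    -0.   ]]Traceback (most recent call last):
  File "<stdin>", line 3, in <module>
  File "h.py", line 36, in eggs
    s=least_squares(f,[*c,.037],loss='soft_l1',f_scale=.05);print(n,nm,len(q),s.x.round(4),'top',np.percentile(q[:,2],99.5).round(4))
                                                                                                 ~~~~~~~~~~~~~^^^^^^^^^^^^^
    return _quantile_unchecked(
        a, q, axis, out, overwrite_input, method, keepdims, weights)
    return _ureduce(a,
                    func=_quantile_ureduce_func,
    ...<5 lines>...
                    overwrite_input=overwrite_input,
                    method=method)
    r = func(a, **kwargs)
    result = _quantile(arr,
                       quantiles=q,
    ...<2 lines>...
                       out=out,
                       weights=wgt)
    slices_having_nans = np.isnan(arr[-1, ...])
                                  ~~~^^^^^^^^^
IndexError: index -1 is out of bounds for axis 0 with size 0
```

View pics/w4.png

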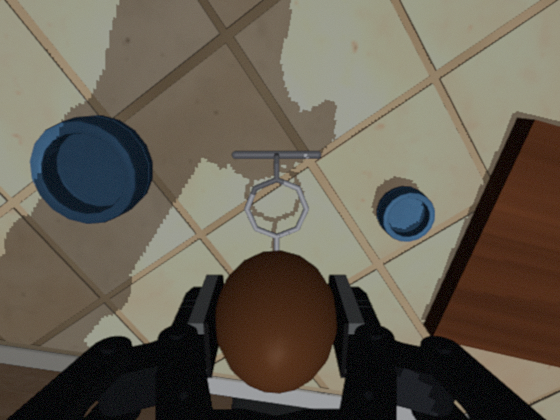

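The egg is held square between the pads at (276,320) and the ring below is empty. I carry it over the cup.

```bash
python3 -m pendant '[38,0,10,2.2,0, 38,0,20,4.4,0, 38,0,25,5.5,0, 38,0,25,5.5,0, 38,0,25,5.5,0, 38,0,25,5.5,0, 38,0,25,5.5,0, 38,0,25,5.5,0, 38,0,25,5.5,0, 38,0,25,5.5,0, 38,0,25,5.5,0, 38,0,25,5.5,0, 38,0,25,5.5,0, 38,0,25,5.5,0, 38,0,20,4.5,0, 38,0,15,3.5,0, 38,0,7,2,0, 38,0,0,0,0, 38,0,0,0,0]' 25
cat >> h.py <<'E'
def held(n,zlo,zhi):
    from scipy.optimize import least_squares
    p,d=grab(n);o=r.get_obs();W=cloud(n,d);hsv=cv2.cvtColor(p,cv2.COLOR_RGB2HSV);t=o['tcp_pos']
    q=W[((hsv[...,0]<16)|(hsv[...,0]>172))&(hsv[...,1]>90)&(np.hypot(W[...,0]-t[0],W[...,1]-t[1])<.028)&(W[...,2]>t[2]+zlo)&(W[...,2]<t[2]+zhi)]
    def f(x): # x: centre of thickest place, tilt; egg: blunt semi-axis 29, pointed 33
        ax=np.array([x[3],x[4],1]);ax/=np.linalg.norm(ax);e=q-x[:3];h=e@ax;rr=np.linalg.norm(e-np.outer(h,ax),axis=1)
        return np.sqrt((rr/.023)**2+(h/np.where(h>0,.033,.029))**2)-1
    s=least_squares(f,[t[0],t[1],t[2]+.052,0,0],loss='soft_l1',f_scale=.05)
    print(n,len(q),'egg mid',s.x[:3].round(4),'tilt',s.x[3:].round(3),'rel tcp',(s.x[:3]-t).round(4),'rms',np.sqrt((f(s.x)**2).mean()).round(3))
E
python3 - <<'E'
from h import *
held('wrist',.02,.09);held('scene',.02,.09);held('top',.02,.09);cups('scene')
plan([.5184,-.2472,.1],[-.182,.983])
E
```

```text
clock: 22.25
tcp_pos: [0.5178, -0.2514, 0.1009]
orientation: [2.126, 0.196, -2.126]
contact_force: [-0.7, 0.0, -0.7]
grip_width: 0.0438
wrist 13594 egg mid [ 0.5175 -0.2503  0.1515] tilt [0.025 0.005] rel tcp [-0.0003  0.001   0.0506] rms 0.019
scene 120 egg mid [ 0.52   -0.2524  0.1514] tilt [-0.138  0.222] rel tcp [ 0.0021 -0.0011  0.0504] rms 0.113
top 43 egg mid [ 0.5188 -0.252   0.1514] tilt [-0.076  0.168] rel tcp [ 0.001  -0.0005  0.0504] rms 0.024
scene 227 rim z 0.04917972678251982 cup ((0.5180649161338806, -0.24621929228305817), 0.027095921337604523)
t 22.45 tcp [ 0.5178 -0.2516  0.101 ] w 0.0441 F [-0.7 -0.4 -0.7] q7 -0.5 
 shift [ 1.  -4.2 -1.3] turn -0.0 
 [[-0.     0.182 -0.983]
 [ 0.    -0.983 -0.182]
 [-1.    -0.    -0.   ]]
```

```bash
python3 -m pendant '[38,0,-2.9,-1.4,0, 38,10,0,0,0, 38,15,0,0,0, 38,15,0,0,0, 38,15,0,0,0, 38,10,0,0,0, 38,8,0,0,0, 38,5,0,0,0, 38,3,0,0,0, 38,0,0,0,0, 38,0,0,0,0]' 25
python3 - <<'E'
from h import *
held('wrist',.02,.09)
p,d=grab('scene');cv2.imwrite('pics/s2.png',cv2.cvtColor(cv2.resize(p[100:220,270:430],None,fx=4,fy=4,interpolation=3),cv2.COLOR_RGB2BGR))
plan([.5184,-.2472,.1],[-.182,.983])
E
```

```text
clock: 23.82
tcp_pos: [0.5187, -0.2493, 0.0204]
orientation: [2.127, 0.194, -2.126]
contact_force: [-0.7, -0.5, -1.0]
grip_width: 0.044
wrist 13638 egg mid [ 0.5183 -0.2482  0.071 ] tilt [0.024 0.007] rel tcp [-0.0004  0.0011  0.0506] rms 0.021
t 23.93 tcp [ 0.5187 -0.2493  0.0203] w 0.044 F [ 0.1 -0.2 -0.2] q7 -0.42 
 shift [-79.7  -2.1  -0.1] turn -0.001 
 [[ 0.     0.181 -0.984]
 [-0.    -0.984 -0.181]
 [-1.     0.    -0.   ]]
```

View pics/s2.png

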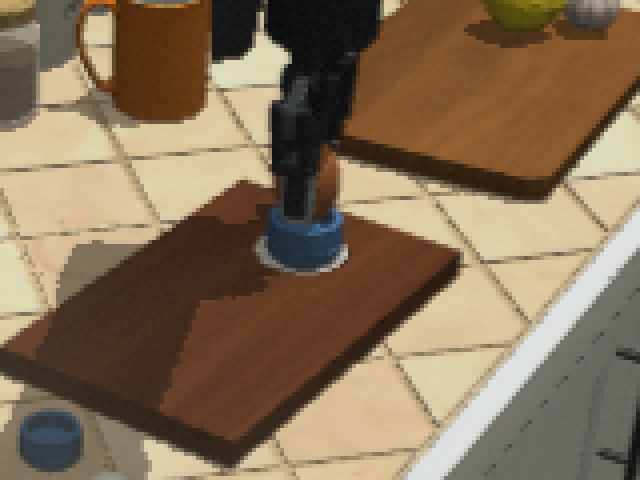

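The crop shows the cup home in the dish at (305,240) with the egg held just above it. I shift 1 mm and go down in small steps, watching the force.

```bash
python3 -m pendant '[38,1,-1,0,0, 38,1.5,0,0,0, 38,1.5,0,0,0, 38,1,0,0,0, 38,0,0,0,0, 38,0,0,0,0]' 25
python3 -m pendant '[38,0.5,0,0,0, 38,0.5,0,0,0, 38,0,0,0,0]'
python3 -m pendant '[38,0.5,0,0,0, 38,0.5,0,0,0, 38,0,0,0,0]'
```

```text
clock: 24.68
tcp_pos: [0.5183, -0.2483, 0.0151]
orientation: [2.126, 0.194, -2.126]
contact_force: [-0.8, -0.4, -0.8]
grip_width: 0.0446
clock: 25.05
tcp_pos: [0.5183, -0.2482, 0.014]
orientation: [2.126, 0.194, -2.126]
contact_force: [-0.8, 0.4, -0.2]
grip_width: 0.044
clock: 25.42
tcp_pos: [0.5183, -0.2483, 0.0131]
orientation: [2.126, 0.194, -2.126]
contact_force: [-0.5, 0.3, -0.5]
grip_width: 0.0445
```

```bash
python3 -m pendant '[38,0.3,0,0,0, 38,0.3,0,0,0, 38,0,0,0,0]'
python3 -m pendant '[38,0.3,0,0,0, 38,0.2,0,0,0, 38,0,0,0,0]'
```

```text
clock: 25.8
tcp_pos: [0.5183, -0.2483, 0.0127]
orientation: [2.126, 0.194, -2.126]
contact_force: [-1.1, 0.7, 3.3]
grip_width: 0.0441
clock: 26.18
tcp_pos: [0.5183, -0.2483, 0.0126]
orientation: [2.127, 0.194, -2.126]
contact_force: [-3.1, 0.9, 7.9]
grip_width: 0.0442
```

Contact at the expected height, with 8 N. I ease off slightly, open slowly, and rise.

```bash
python3 -m pendant '[38,-0.3,0,0,0, 46,0,0,0,0, 50,0,0,0,0, 56,0,0,0,0, 65,0,0,0,0, 80,0,0,0,0, 85,0,0,0,0, 85,0,0,0,0, 85,0,0,0,0]' 20
python3 -m pendant '[85,-5,0,0,0, 85,-15,0,0,0, 85,-30,0,0,0, 85,-40,0,0,0, 85,-30,0,0,0, 85,0,0,0,0, 85,0,0,0,0, 85,0,0,0,0]'
python3 - <<'E'
from h import *
r0=r.get_obs()['tcp_pos']
class O: pass
import h
# fit resting egg: use helper with a pretend tcp at the cup
real=r.get_obs; 
def fake():
    o=real();o=dict(o);o['tcp_pos']=np.array([.5183,-.2472,.012]);return o
class Rr: get_obs=staticmethod(fake)
h.r=Rr
held('wrist',.025,.09);held('wrist',.025,.09);held('scene',.025,.09)
h.r=r
cups('wrist'); cups('scene')
p,d=grab('scene');cv2.imwrite('pics/s3.png',cv2.cvtColor(cv2.resize(p[100:260,230:430],None,fx=3.5,fy=3.5,interpolation=3),cv2.COLOR_RGB2BGR))
print(real()['clock'])
E
```

```text
clock: 27.3
tcp_pos: [0.5183, -0.2482, 0.0123]
orientation: [2.126, 0.194, -2.126]
contact_force: [0.2, 0.4, -0.2]
grip_width: 0.0852
clock: 28.3
tcp_pos: [0.5177, -0.2478, 0.1315]
orientation: [2.125, 0.195, -2.128]
contact_force: [0.6, -0.7, 0.0]
grip_width: 0.0848
wrist 3497 egg mid [ 0.5168 -0.2478  0.0616] tilt [0.024 0.028] rel tcp [-0.0015 -0.0006  0.0496] rms 0.016
wrist 3497 egg mid [ 0.5169 -0.2477  0.0617] tilt [0.024 0.026] rel tcp [-0.0014 -0.0005  0.0497] rms 0.016
scene 255 egg mid [ 0.5188 -0.2495  0.0626] tilt [-0.07   0.216] rel tcp [ 0.0005 -0.0023  0.0506] rms 0.087
wrist 898 rim z 0.04791146968077391 cup ((0.5204424262046814, -0.2479107677936554), 0.025194808840751648)
 dish ((0.5166513919830322, -0.25350961089134216), 0.038115981966257095) [ 0.52899855 -0.25269188  0.01963528] 430
scene 132 rim z 0.049607563875093616 cup ((0.602041482925415, -0.5134031176567078), 0.3072248101234436)
28.6
```

View pics/s3.png

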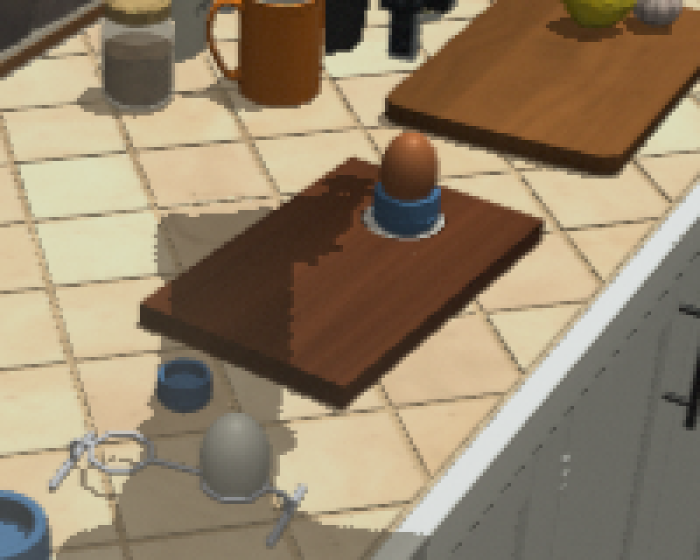

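The picture shows the egg upright in the cup at (408,185), the cup home in the dish, the white egg still in its ring, and the gripper clear. I hand in.

```bash
python3 -c "
from bench import r
print(r.get_obs()['contact_force'].round(1)); print(r.hand_in())"
```

```text
[ 0.1 -0.   0.2]
the job is handed in; nothing more can be done
None
```

I slid the blue egg cup along the board in a light grip until it was home in the dish. I then moved the brown egg from the rack into the cup, blunt end down, and handed the job in at about 28.6 s of the 53 s allowed.

**Last checks:**
- **Cup:** before the egg went in, its rim had dropped from 53.5 mm to about 47 mm, and it was centred on the dish to about 1 mm.
- **Egg:** the fit from the wrist camera puts it upright to about 0.04 rad, with its thickest place about 15 mm above the rim. It touched the cup with about 8 N.
- **Bystanders:** the white egg is still in its ring in the last picture. I did not look at the salt shaker or spice jar again, but the arm worked well clear of them after the first move.
- **Gripper:** open and about 12 cm up from where it released the egg, with no contact force at hand-in.

**What disagreed:**
- **Finger height:** the fingertips were about 36–40 mm higher than the reported TCP height implied, so my first grasp closed above the cup without touching it. After that I took heights from the camera depth.
- **Scene camera fits:** the final scene-camera fit of the egg was poor (apparent tilt 0.2 rad, large residual), and that camera's final cup fit was unusable. The final wrist fit of the cup was partly hidden by the egg, so I relied on the wrist fit of the egg and the picture.

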